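# Slide the pottery stamps into order and load the last one

## Task

Slide the blue and terracotta stamps around the tray, through the empty space, until the blue one sits in the blue-painted corner and the cell at the mouth of the loading lane is empty again; only then slide the yellow stamp from the lane fully home into that cell. The bisque chips easily, so keep every stamp sliding flat on the tray floor, never lifted or tipped, and leave the other things on the counter where they are.

Things in the scene. Friction and masses are not known exactly. Their poses are not given: they have to be found in the camera images.
- tray: low tray fixed to the counter: 2 x 2 open cells (no dividers, pitch 84 mm, inside 168 x 168 mm) with a side lane. Smooth laminate floor (friction about 0.25) 6 mm above the counter; walls 10 mm thick, tops at 18 mm, level with the stamps' plates. Walls of the far-right cell are blue. The near-left cell starts empty. Origin: centre of the 2 x 2 square at counter height; x to the far row , y left, z up
- lane (a point): in the loading lane, a dead end 84 mm wide and 110 mm long with the same floor and walls, opening (its far corner rounded, radius 10 mm) into the left side of the near-left cell; on its floor, tray frame (-42, 136, 6) mm
- cell_mouth (a point): centre of the near-left cell, at the lane's mouth, on the tray floor; in the tray's frame (-42, 42, 6) mm
- cell_far_left (a point): centre of the far-left cell on the tray floor; tray frame (42, 42, 6) mm
- cell_far_right (a point): centre of the far-right cell, the blue-painted corner, on the tray floor; tray frame (42, -42, 6) mm
- cell_near_right (a point): centre of the near-right cell on the tray floor; tray frame (-42, -42, 6) mm
- blue_stamp: blue (white knob) square stamp, 78 x 78 x 12 mm with its upright corners rounded to 10 mm, 0.13 to 0.27 kg, lying flat on the tray floor; an upright round white knob 26 mm in diameter stands on its centre, from 12 to 54 mm above the origin (54 mm is the knob's top). Origin: centre of the underside; z up. It starts in the far-left or the near-right cell
- clay_stamp_a: terracotta square stamp, 78 x 78 x 12 mm with its upright corners rounded to 10 mm, 0.13 to 0.27 kg, lying flat on the tray floor; an upright round white knob 26 mm in diameter stands on its centre, from 12 to 54 mm above the origin (54 mm is the knob's top). Origin: centre of the underside; z up. It starts in the near-right or the far-left cell, whichever blue does not occupy
- clay_stamp_b: terracotta square stamp, 78 x 78 x 12 mm with its upright corners rounded to 10 mm, 0.13 to 0.27 kg, lying flat on the tray floor; an upright round white knob 26 mm in diameter stands on its centre, from 12 to 54 mm above the origin (54 mm is the knob's top). Origin: centre of the underside; z up, the twin of the other. It starts in the far-right cell
- yellow_stamp: yellow square stamp, 78 x 78 x 12 mm with its upright corners rounded to 10 mm, 0.13 to 0.27 kg, lying flat on the tray floor; an upright round white knob 26 mm in diameter stands on its centre, from 12 to 54 mm above the origin (54 mm is the knob's top). Origin: centre of the underside; z up. It starts in the loading lane, its centre 80 to 105 mm to the left of the near-left cell's centre
- mug: bystander: clay-dusted pale bisque mug (rim diameter 80 mm, 90 mm high) standing on the turntable; origin: centre of its underside
- modeling_tool: bystander: yellow plastic modeling tool, 165 mm long, lying flat
- rolling_pin: bystander: wooden rolling pin stub, 180 mm long, 42 mm thick, lying down
- scraper: bystander: steel scraper plate 100 x 60 mm with a wooden spine, lying flat close to the tray's right-hand side
- bowl: bystander: open terracotta bowl, 120 mm wide, 50 mm high
- glaze_jar: bystander: closed jar, 72 mm wide, 100 mm high
Not all that is in view belongs to the job. What is shaped like the clay_stamp_b but green is not meant.

How it is judged:
On the way, in this order (a step that is already met when the one before it is completed fails the run):
1. the blue stamp is in the blue-painted corner, the terracotta stamps are in the far-left and near-right cells, and the yellow stamp still waits in the lane (horizontal distance between blue_stamp and cell_far_right below 0.01 m and (horizontal distance between clay_stamp_a and cell_far_left below 0.01 m or horizontal distance between clay_stamp_a and cell_near_right below 0.01 m) and (horizontal distance between clay_stamp_b and cell_far_left below 0.01 m or horizontal distance between clay_stamp_b and cell_near_right below 0.01 m) and y of yellow_stamp in the frame of tray above 0.11 m), for 0.2 s.
2. the yellow stamp is home in the cell at the lane's mouth (horizontal distance between yellow_stamp and cell_mouth below 0.01 m), for 0.2 s.
At the end, for the whole second after the job is handed in: Blue within 10 mm of the far-right cell's centre, yellow of the near-left (mouth) cell's, the terracotta ones of the far-left and near-right cells' (either way round); all flat (underside under 10 mm above the counter, tilt under 0.05 rad) and slower than 10 mm/s (horizontal distance between blue_stamp and cell_far_right below 0.01 m and (horizontal distance between clay_stamp_a and cell_far_left below 0.01 m or horizontal distance between clay_stamp_a and cell_near_right below 0.01 m) and (horizontal distance between clay_stamp_b and cell_far_left below 0.01 m or horizontal distance between clay_stamp_b and cell_near_right below 0.01 m) and horizontal distance between yellow_stamp and cell_mouth below 0.01 m and linear speed of each of blue_stamp, clay_stamp_a, clay_stamp_b, yellow_stamp below 0.01 m/s and angle between each of blue_stamp, clay_stamp_a, clay_stamp_b, yellow_stamp's own z axis and vertical below 0.05 rad and height (world z) of each of blue_stamp, clay_stamp_a, clay_stamp_b, yellow_stamp below 0.01 m); the robot touches nothing.
It fails at once if a stamp is lifted (underside more than 10 mm off the tray floor) or tipped by more than 0.2 rad (height (world z) of any of blue_stamp, clay_stamp_a, clay_stamp_b, yellow_stamp above 0.016 m or angle between any of blue_stamp, clay_stamp_a, clay_stamp_b, yellow_stamp's own z axis and vertical above 0.2 rad).
It fails at once if a bystander is moved by more than 30 mm (distance of any of mug, modeling_tool, rolling_pin, scraper, bowl, glaze_jar from where it was at the start of the episode above 0.03 m).
It also fails if it takes over 56 s, if anything falls off the work surface, if the arm or the gripper's body presses on something with over 40 N, if the wrist force passes 120 N, or if a joint passes its speed limit or range.

## Robot

A 6-joint arm with a two-finger parallel gripper is mounted at the origin on the work surface. World frame = base frame: x ahead of the robot, y to its left, z up, the work surface at z = 0. Lengths are in m, angles in rad, forces in N, time in s.
With the tool pointing down it reaches from about 0.35 to 0.725 m from the base axis. Payload 4.3 kg.
Tool frame: the origin (TCP) lies on the front face of the gripper's body, between the roots of the fingers; the fingertips stand 73 mm ahead of it and the grasp point (between the pads) lies ahead of it (arm.grip_point_offset is the z of the grasp point in the tool frame, in m); z points along the fingers, y is the line along which they close (so a half turn about z gives the same grasp; the last joint's range is limited). The gripper opens to 85 mm and grips with 20 to 120 N. Pads are 22 mm wide; open, the fingers measure 114 mm over their backs; the gripper's body (76 mm by 85 mm) begins 54 mm behind the grasp point. The pads swing forward as they close: fully open they stand 13 mm farther back than shut.
Start: joints at [1.079, 0.377, 0.081, 1.274, 0, 1.46], TCP at [0.214, 0.534, 0.304] pointing down, gripper open.
Joint ranges: [-2.72, 2.72], [-0.84, 1.66], [-1.02, 1.22], [-1.77, 2.12], [-1.37, 1.28], [-3.14, 3.14]. Speed limits (rad/s): [2.57, 2.57, 3.14, 3.14, 3.14, 3.14].

## Interface

Orientations are given as a rotation vector (axis times angle).
In Python, from station import arm gives the robot as it stands.
- The arm moves only by the shell command python3 -m inch 'ROWS' [OPENING] [FORCE]. ROWS is JSON, a list of rows, each an object of numbers: "dx", "dy", "dz": the shift along the tool's x, y, z as a fraction of full scale; "roll": the turn about the tool's z as a fraction of full scale. A call has 1 to 10 rows; each row is the pose to reach, as a shift and turn from the pose commanded when the call began, along the tool's axes at that moment; what a row does not reach only later rows make up. Full scale, the value 1, is 0.1 m for a shift and pi/2 rad for a turn. A row lasts 1/8 s, in which the tool goes at most 62.5 mm and 10.7 degrees, less where a joint would pass 70% of its speed; a pose out of reach is approached as far as the arm can. A call with a number of a shift or a turn outside -1 to 1 is refused whole. A call with a gripper value outside its range is refused whole. OPENING is the opening, from 0 (shut) to 1 (fully open), set as the call begins (- or left out, the last holds). The fingers move at their own pace and stop on an object; FORCE is the grip in N (left out, the last holds). Time passes only in rows, so rows that repeat a pose let the fingers close. It gives the time, the measured TCP pose, the force, the opening and the grip force at its end, in the units of the state.
- arm.state(): the state, without advancing time (a new reading comes with each control period).
- arm.get_image(name): name is "side" or "top" or "wrist"; returns a dict with "pixels" (400x640x3 uint8, blue, green, red), "fx", "fy", "cx", "cy" (pixels), "cam_to_world" (4x4, takes a point from camera to world coordinates). Camera axes: x right, y down, z forward; pixel columns grow to the right and rows downward; lengths in m; the calibration is good to about 2 mm. A picture is of the moment at which its call begins. There is no depth.
- arm.sign_off(): hands the job in; it is judged then, once.
Trained networks look in the newest picture that a camera, given by its name, has taken for a name from the list of things; names that differ only in an ending like _2 or _b are one class to them, and where a whole thing is asked for, a point or a joint stands for the part that bears it (a point fixed in the world has none). Each returns a list of dicts, best first, with "confidence" (0 to 1); they miss things now and then, are a little off and sometimes report something else, mostly with a low value. They report only what shows in the picture. A call takes as long as a camera call. They do not tell look-alikes from the thing itself.
- arm.silhouettes(camera, thing): "mask" (400x640 bool, what is visible of it) and "box" ([left, top, width, height] in pixels, round what is visible of it).
The state is a dict: "clock": time; "joints": joint angles; "dq": joint speeds; "tau": joint torques, N m; "tool_pos": TCP position; "tcp_rot": TCP orientation; "contact_force": force on the tool from outside, world axes, zero at the start; "wrist_torque": the same for the moment, N m; "opening": opening from 0.0 (shut) to 1.0 (fully open); "grasp_force": force on a finger pad.
Only numpy, scipy, OpenCV 4.12 (cv2) and the standard library are available. Lean on these libraries where they do the work, as an engineer would, in place of code of your own. Each camera call takes 0.05 s, during which the arm holds its last target. There are 200 camera calls.

## Working session

There is one attempt and no reset: what is moved stays moved. The work goes in short steps, Python scripts to look and compute and a shell command to move; the robot and the scene stay as the last step left them, time stands still between calls to the robot, and variables do not carry over. Pictures are saved under pics/ and viewed, at most 11 in all, crops included, and the job is handed in when it is done.

```bash
ls; mkdir -p pics
python3 - <<'E'
from station import arm
import cv2
for n in("top","side"):
    i=arm.get_image(n); cv2.imwrite(f"pics/{n}0.png",i["pixels"])
    print(n,i["fx"],i["fy"],i["cx"],i["cy"],i["cam_to_world"])
s=arm.state();print(s, arm.grip_point_offset)
E
```

```text
pics
top 510.8343442065611 510.8343442065611 317.6730840963955 200.20100587040397 [[ 0.00395682 -0.99676086  0.08032522  0.42812999]
 [-0.99987392 -0.00270832  0.01564614  0.0231435 ]
 [-0.01537791 -0.080377   -0.9966459   1.6911377 ]
 [ 0.          0.          0.          1.        ]]
side 440.9894029086303 440.9894029086303 315.27763860034327 205.79450612273516 [[ 0.9496198  -0.17165757  0.2622135   0.15078134]
 [-0.31274072 -0.57343899  0.75720602 -1.07580236]
 [ 0.0203833  -0.80106267 -0.59823333  0.93258015]
 [ 0.          0.          0.          1.        ]]
{'clock': 0.1, 'joints': array([1.07869444e+00, 3.77986861e-01, 7.97552777e-02, 1.27443424e+00,
       2.25127168e-05, 1.46048234e+00]), 'dq': array([ 0.00096665, -0.00142497,  0.00332527, -0.00093992, -0.0010182 ,
       -0.00089153]), 'tau': array([ 1.44433430e-03, -4.64695001e+01,  2.70582354e+01,  1.20586311e-02,
       -1.81841870e-06,  4.34414616e-06]), 'tool_pos': array([0.21400659, 0.53318364, 0.30305437]), 'tcp_rot': array([-5.95965858e-01, -3.08395877e+00,  2.79339009e-03]), 'contact_force': array([-0.76834801, -0.78606872, -0.72734441]), 'wrist_torque': array([ 0.03887105, -0.02917463, -0.01128957]), 'grasp_force': 0.0, 'opening': 0.9983271522375169} 0.0539
```

View pics/top0.png

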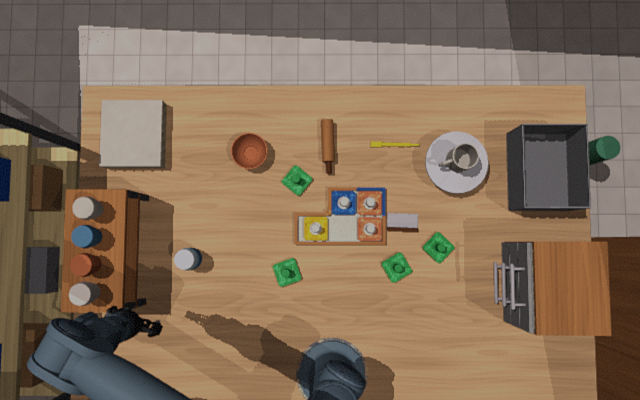

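Candidates: blue (344,203), terracotta (370,203) and (370,229), yellow (317,229). The look-alikes are the green ones at (297,180), (287,272), (397,267) and (438,247), which I'll ignore. The blue stamp is in the far-left cell, so I'll rotate the stamps: NR→NL, FR→NR, FL→FR, NL→FL.

```bash
cat > h.py <<'E'
from station import arm
import numpy as np, cv2
from scipy.spatial.transform import Rotation as R
def ray(im,u,v,z):
    T=np.array(im["cam_to_world"]);d=T[:3,:3]@[(u-im["cx"])/im["fx"],(v-im["cy"])/im["fy"],1]
    o=T[:3,3];return (o+d*(z-o[2])/d[2])[:2]
def proj(im,P):
    T=np.array(im["cam_to_world"]);c=T[:3,:3].T@(np.asarray(P,float)-T[:3,3])
    return im["cx"]+im["fx"]*c[0]/c[2],im["cy"]+im["fy"]*c[1]/c[2]
def togo(target,z=None,yaw_axis=None):
    s=arm.state();M=R.from_rotvec(s["tcp_rot"]).as_matrix()
    t=np.array([*target,s["tool_pos"][2] if z is None else z])
    return np.round(M.T@(t-s["tool_pos"])*10,3)
def yaws():
    M=R.from_rotvec(arm.state()["tcp_rot"]).as_matrix()
    return np.degrees(np.arctan2(M[1,:2],M[0,:2])),M[:,2]
E
python3 - <<'E'
from h import *
im=arm.get_image("top")
for t in("blue_stamp","yellow_stamp","clay_stamp_a","tray"):
    for d in arm.silhouettes("top",t)[:4]:
        m=d["mask"];v,u=np.nonzero(m)
        r=cv2.minAreaRect(np.c_[u,v].astype(np.float32))
        print(t,round(d["confidence"],2),d["box"],ray(im,*r[0],.02),r[2],r[1])
print(yaws(),togo((.47,.0),.35))
cv2.imwrite("pics/c.png",cv2.resize(im["pixels"][170:260,280:430],None,fx=5,fy=5,interpolation=2))
E
```

```text
blue_stamp 0.73 [389.4, 214.5, 31.2, 20.2] [ 0.49057549 -0.22606741] 90.0 (19.0, 30.0)
blue_stamp 0.58 [332.1, 193.4, 24.2, 19.2] [ 0.55548434 -0.03533877] 90.0 (23.0, 23.0)
yellow_stamp 0.78 [302.5, 215.7, 26.5, 23.6] [0.47002179 0.0544794 ] 90.0 (23.0, 24.0)
clay_stamp_a 0.98 [354.9, 190.1, 26.4, 26.9] [ 0.55078509 -0.117169  ] 90.0 (24.0, 23.0)
clay_stamp_a 0.83 [380.8, 251.6, 33.7, 30.7] [ 0.34548742 -0.20501626] 59.74356460571289 (24.545713424682617, 24.76165771484375)
clay_stamp_a 0.72 [283.7, 164.3, 26.0, 29.5] [0.6304554  0.11990649] 38.65980911254883 (22.957542419433594, 23.113719940185547)
clay_stamp_a 0.72 [271.5, 259.5, 29.8, 27.1] [0.32873424 0.15018824] 68.96248626708984 (23.40543556213379, 24.84134864807129)
tray 0.88 [292.6, 187.9, 93.2, 58.7] [ 0.50951018 -0.02225539] 90.0 (57.0, 91.0)
tray 0.51 [371.1, 140.4, 48.1, 12.5] [ 0.7481245  -0.20209152] -0.0 (47.99999237060547, 4.999999046325684)
tray 0.28 [302.4, 215.4, 26.9, 24.8] [0.47002179 0.0544794 ] 90.0 (23.0, 24.0)
(array([158.124088  ,  68.12408903]), array([-1.74954839e-04, -2.92928802e-04, -9.99999942e-01])) [-4.362 -3.998 -0.462]
```

View pics/c.png

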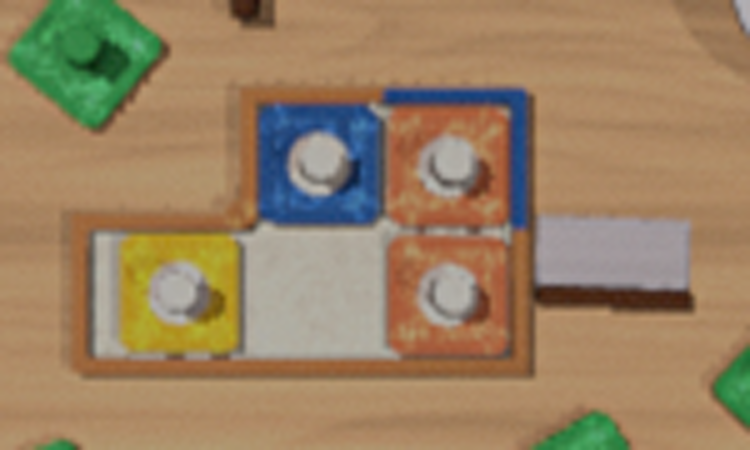

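```bash
python3 -m inch '[{"roll":-0.1},{"roll":-0.243},{"roll":-0.243},{"roll":-0.243}]' 1 20 | tail -3
python3 -m inch '[{"dx":-0.4,"dy":-0.5},{"dx":-0.75,"dy":-1},{"dx":-0.75,"dy":-1}]'  >/dev/null
python3 -m inch '[{"dx":-0.4,"dy":-0.5},{"dx":-0.75,"dy":-1},{"dx":-0.75,"dy":-1}]' >/dev/null
python3 -m inch '[{"dx":-0.4,"dy":-0.5},{"dx":-0.7,"dy":-1},{"dx":-0.7,"dy":-1}]' >/dev/null
python3 -m inch '[{"dy":-0.5},{"dy":-1},{"dy":-1}]' >/dev/null
python3 -m inch '[{"dy":-0.5},{"dy":-1},{"dy":-1}]' >/dev/null
python3 -m inch '[{"dy":-0.5},{"dy":-1},{"dy":-1},{"dy":-1}]'
python3 - <<'E'
from h import *
print(arm.state()["tool_pos"],arm.state()["joints"],yaws())
im=arm.get_image("wrist");cv2.imwrite("pics/w1.png",im["pixels"])
print([proj(im,(x,y,.06)) for x,y in((.555,-.035),(.551,-.117),(.47,-.117))])
E
```

```text
[0.21419633 0.53353559 0.30371259] [1.07869560e+00 3.77473895e-01 8.06974662e-02 1.27436073e+00
 1.57925660e-05 1.46050228e+00] (array([158.124088  ,  68.12408903]), array([-1.74954839e-04, -2.92928802e-04, -9.99999942e-01]))
[(np.float64(15.39030605614363), np.float64(560.5022499927893)), (np.float64(-37.18784983960694), np.float64(573.6223447230182)), (np.float64(-77.48267932259972), np.float64(535.8299720396103))]invalid input
invalid input
invalid input
invalid input
invalid input
invalid input
invalid input
```

View pics/w1.png

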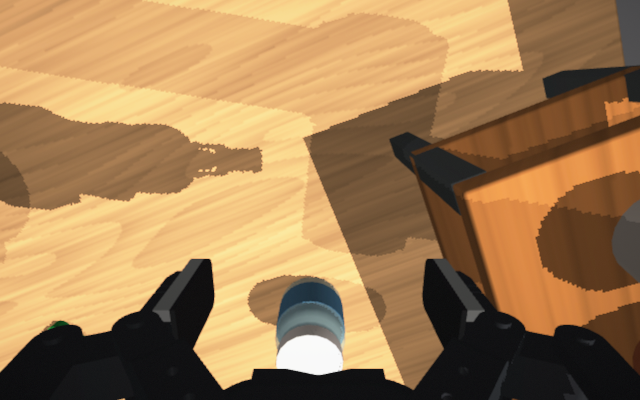

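The moves were refused, probably because every row needs all four keys, so the wrist camera still shows the start area. I'm retyping the rows with all keys.

```bash
python3 -m inch '[{"dx":0,"dy":0,"dz":0,"roll":-0.1},{"dx":0,"dy":0,"dz":0,"roll":-0.243},{"dx":0,"dy":0,"dz":0,"roll":-0.243},{"dx":0,"dy":0,"dz":0,"roll":-0.243}]' 1 20
python3 -m inch '[{"dx":-0.4,"dy":-0.5,"dz":0,"roll":0},{"dx":-0.75,"dy":-1,"dz":0,"roll":0},{"dx":-0.75,"dy":-1,"dz":0,"roll":0}]'
python3 - <<'E'
from h import *
print(arm.state()["tool_pos"],arm.state()["joints"],yaws())
E
```

```text
clock: 0.9
tool_pos: [0.2143, 0.5336, 0.3039]
tcp_rot: [0.004, 3.142, 0.0]
contact_force: [-0.1, -0.5, 0.9]
opening: 0.998
grasp_force: 0.0
clock: 1.27
tool_pos: [0.291, 0.4309, 0.3041]
tcp_rot: [0.012, 3.141, -0.001]
contact_force: [0.7, 0.4, 0.4]
opening: 0.998
grasp_force: 0.0
[0.2910417  0.43085547 0.3040804 ] [ 8.55001696e-01  2.65190878e-01 -7.62258640e-02  1.22985518e+00
 -7.43980642e-04  8.62613372e-01] (array([179.56389942,  89.56388704]), array([ 2.49293524e-04, -8.47083295e-04, -9.99999610e-01]))
```

```bash
python3 -m inch '[{"dx":-0.4,"dy":-0.5,"dz":0,"roll":0},{"dx":-0.7,"dy":-1,"dz":0,"roll":0},{"dx":-0.7,"dy":-1,"dz":0,"roll":0}]' >/dev/null
python3 -m inch '[{"dx":-0.4,"dy":-0.5,"dz":0,"roll":0},{"dx":-0.6,"dy":-1,"dz":0,"roll":0},{"dx":-0.6,"dy":-1,"dz":0,"roll":0}]' >/dev/null
python3 -m inch '[{"dx":0,"dy":-0.5,"dz":0,"roll":0},{"dx":0,"dy":-1,"dz":0,"roll":0},{"dx":0,"dy":-1,"dz":0,"roll":0}]' >/dev/null
python3 -m inch '[{"dx":0,"dy":-0.5,"dz":0,"roll":0},{"dx":0,"dy":-1,"dz":0,"roll":0},{"dx":0,"dy":-1,"dz":0,"roll":0},{"dx":0,"dy":-1,"dz":0,"roll":0}]'
python3 - <<'E'
from h import *
print(arm.state()["tool_pos"],yaws())
im=arm.get_image("wrist");cv2.imwrite("pics/w2.png",im["pixels"])
print([np.round(proj(im,(x,y,.06))) for x,y in((.555,-.035),(.551,-.117),(.47,-.117),(.47,.05))])
E
```

```text
clock: 2.9
tool_pos: [0.4195, 0.0354, 0.304]
tcp_rot: [-0.002, 3.141, 0.002]
contact_force: [-0.4, 0.4, -0.5]
opening: 0.998
grasp_force: 0.0
[0.41945152 0.03539691 0.3039571 ] (array([-179.91181211,   90.08820625]), array([ 2.24797790e-04,  1.41188517e-03, -9.99998978e-01]))
[array([246., 303.]), array([165., 300.]), array([154., 225.]), array([332., 225.])]
```

View pics/w2.png

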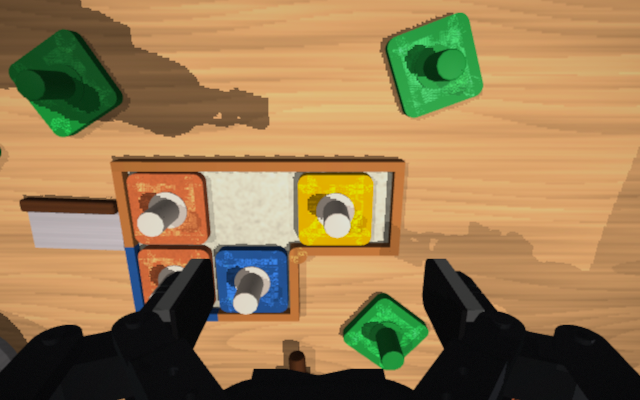

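Image up is −x (toward the base). Knob tops: near-right clay (151,224), blue (246,298), yellow (337,225). The tray's near outer corners are at about (112,161) and (404,161).

Run:
```python
from h import *
im=arm.get_image("wrist")
for n,p,z in(("NR",(151,224),.06),("blue",(246,298),.06),("yel",(337,225),.06),("cL",(112,161),.018),("cR",(404,161),.018),("FLcorner",(299,319),.018),("lanefar",(402,255),.018)): print(n,ray(im,*p,z))
im=arm.get_image("top")
for n,p,z in(("walls",(357.2,216.5),.018),("corner NL",(280+70/5,170+375/5),.018),("cNR",(280+532/5,170+375/5),.018),("FR",(280+529/5,170+89/5),.018)): print(n,ray(im,*p,z))
```

```text
NR [ 0.46940401 -0.11966854]
blue [ 0.54883395 -0.03497544]
yel [0.47003491 0.0549732 ]
cL [ 0.41796973 -0.17071691]
cR [0.41724789 0.12386677]
FLcorner [0.60385446 0.01547973]
lanefar [0.52176387 0.12931426]
walls [ 0.50979347 -0.08022788]
corner NL [0.41599949 0.12614386]
cNR [ 0.41722366 -0.17500682]
FR [ 0.60446744 -0.1743192 ]
```

Tray centre is about (0.511, −0.079), yaw about 0, and the knobs agree with the cells. Moving over the near-right stamp.

```bash
python3 -m inch '[{"dx":-0.2,"dy":-0.5,"dz":0,"roll":0},{"dx":-0.3,"dy":-0.9,"dz":0,"roll":0},{"dx":-0.3,"dy":-0.9,"dz":0,"roll":0}]' 0.6 20 >/dev/null
python3 -m inch '[{"dx":-0.2,"dy":-0.65,"dz":0.5,"roll":0},{"dx":-0.2,"dy":-0.65,"dz":1,"roll":0},{"dx":-0.2,"dy":-0.65,"dz":1,"roll":0},{"dx":-0.2,"dy":-0.65,"dz":1,"roll":0}]'
python3 - <<'E'
from h import *
print(yaws()[0],togo((.469,-.1203),.102))
im=arm.get_image("wrist");cv2.imwrite("pics/w3.png",im["pixels"])
E
```

```text
clock: 3.92
tool_pos: [0.4693, -0.12, 0.2048]
tcp_rot: [0.002, -3.142, -0.001]
contact_force: [-0.2, -0.1, 0.7]
opening: 0.597
grasp_force: 0.0
[-179.91082435   90.08917423] [ 0.003 -0.003  1.028]
```

View pics/w3.png

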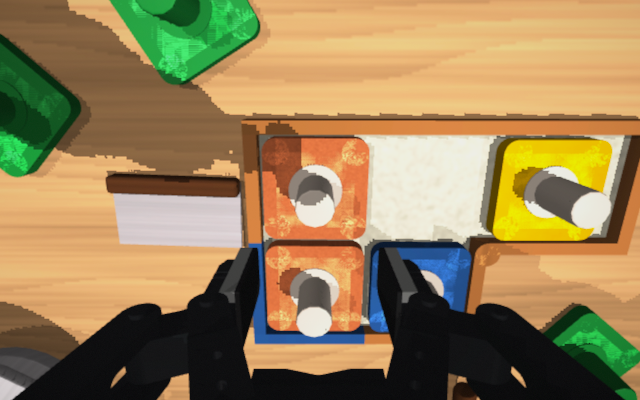

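The near-right clay knob (315,210) is centred between the fingers laterally. Descending and gripping.

```bash
python3 -m inch '[{"dx":0,"dy":0,"dz":0.5,"roll":0},{"dx":0,"dy":0,"dz":1,"roll":0},{"dx":0,"dy":0,"dz":1,"roll":0},{"dx":0,"dy":0,"dz":1,"roll":0}]'
python3 -m inch '[{"dx":0,"dy":0,"dz":0,"roll":0},{"dx":0,"dy":0,"dz":0,"roll":0},{"dx":0,"dy":0,"dz":0,"roll":0},{"dx":0,"dy":0,"dz":0,"roll":0},{"dx":0,"dy":0,"dz":0,"roll":0}]' 0 20
```

```text
clock: 4.47
tool_pos: [0.471, -0.1215, 0.1065]
tcp_rot: [-0.001, 3.138, -0.002]
contact_force: [0.2, -0.8, 0.5]
opening: 0.598
grasp_force: 0.0
clock: 5.1
tool_pos: [0.471, -0.122, 0.1063]
tcp_rot: [0.0, 3.137, -0.002]
contact_force: [-0.5, 0.7, 8.2]
opening: 0.295
grasp_force: 19.2
```

```bash
python3 -m inch '[{"dx":0.02,"dy":0.1,"dz":0,"roll":0},{"dx":0.02,"dy":0.25,"dz":0,"roll":0},{"dx":0.02,"dy":0.4,"dz":0,"roll":0},{"dx":0.02,"dy":0.55,"dz":0,"roll":0},{"dx":0.02,"dy":0.7,"dz":0,"roll":0},{"dx":0.02,"dy":0.85,"dz":0,"roll":0},{"dx":0.02,"dy":0.85,"dz":0,"roll":0},{"dx":0.02,"dy":0.85,"dz":0,"roll":0}]'
python3 - <<'E'
from h import *
im=arm.get_image("wrist");cv2.imwrite("pics/w4.png",im["pixels"])
print(yaws())
E
```

```text
clock: 6.1
tool_pos: [0.4695, -0.036, 0.1063]
tcp_rot: [-0.001, 3.136, 0.001]
contact_force: [-0.4, 2.7, 9.1]
opening: 0.295
grasp_force: 20.5
(array([-179.97094467,   90.02930005]), array([ 5.64182799e-03,  7.59879047e-04, -9.99983796e-01]))
```

View pics/w4.png

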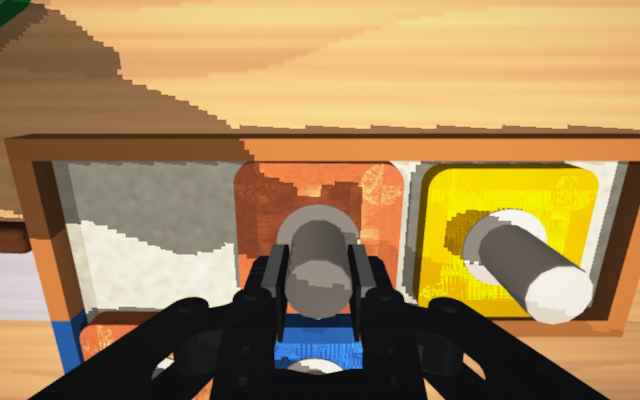

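The first slide worked: the clay stamp is in the mouth cell. Next, FR→NR.

```bash
python3 -m inch '[{"dx":0,"dy":0,"dz":0,"roll":0},{"dx":0,"dy":0,"dz":0,"roll":0},{"dx":0,"dy":0,"dz":0,"roll":0},{"dx":0,"dy":0,"dz":-0.3,"roll":0},{"dx":0,"dy":0,"dz":-0.6,"roll":0},{"dx":0,"dy":0,"dz":-0.6,"roll":0}]' 0.6 20
python3 -m inch '[{"dx":-0.4,"dy":-0.4,"dz":0,"roll":0},{"dx":-0.82,"dy":-0.84,"dz":0,"roll":0},{"dx":-0.82,"dy":-0.84,"dz":0,"roll":0},{"dx":-0.82,"dy":-0.84,"dz":0,"roll":0}]'
python3 - <<'E'
from h import *
im=arm.get_image("wrist")
for t in("blue_stamp","clay_stamp_a","yellow_stamp"):
    for d in arm.silhouettes("wrist",t)[:3]: print(t,d["confidence"],d["box"])
print(yaws()[0],togo((.552,-.12),.106))
print([np.round(proj(im,(.552,-.12,z))) for z in (.06,.018)])
cv2.imwrite("pics/w5.png",im["pixels"])
E
```

```text
clock: 6.9
tool_pos: [0.4689, -0.0368, 0.1658]
tcp_rot: [0.0, 3.137, -0.002]
contact_force: [1.0, 0.3, -0.9]
opening: 0.6
grasp_force: 0.0
clock: 7.4
tool_pos: [0.548, -0.12, 0.1624]
tcp_rot: [-0.001, -3.138, -0.002]
contact_force: [-0.4, 0.4, -0.2]
opening: 0.598
grasp_force: 0.0
blue_stamp 0.84 [377.1, 155.8, 137.8, 120.4]
clay_stamp_a 0.66 [567.8, 244.6, 70.8, 126.8]
clay_stamp_a 0.6 [253.7, 156.0, 121.3, 118.3]
clay_stamp_a 0.56 [393.2, 0.0, 152.0, 145.0]
yellow_stamp 0.81 [534.2, 2.2, 104.7, 148.8]
[-179.94461931   90.05533312] [-0.04  -0.007  0.576]
[array([316., 242.]), array([316., 215.])]
```

View pics/w5.png

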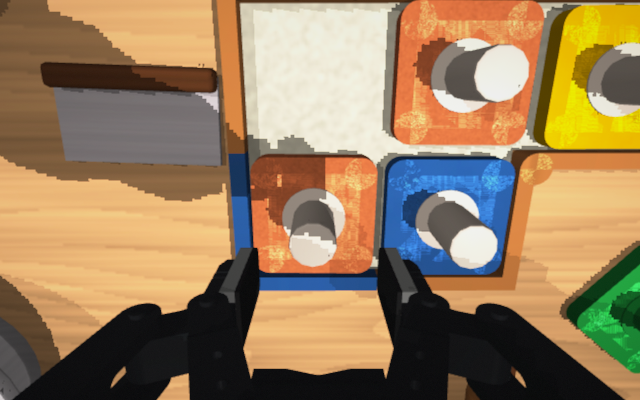

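The far-right clay knob is at (313,243), as predicted. Gripping it and sliding it toward −x.

```bash
python3 -m inch '[{"dx":-0.03,"dy":-0.01,"dz":0.3,"roll":0},{"dx":-0.03,"dy":-0.01,"dz":0.56,"roll":0},{"dx":-0.03,"dy":-0.01,"dz":0.56,"roll":0},{"dx":-0.03,"dy":-0.01,"dz":0.56,"roll":0}]'
python3 -m inch '[{"dx":0,"dy":0,"dz":0,"roll":0},{"dx":0,"dy":0,"dz":0,"roll":0},{"dx":0,"dy":0,"dz":0,"roll":0},{"dx":0,"dy":0,"dz":0,"roll":0},{"dx":0,"dy":0,"dz":0,"roll":0}]' 0 20
python3 -m inch '[{"dx":0.1,"dy":0,"dz":0,"roll":0},{"dx":0.25,"dy":0,"dz":0,"roll":0},{"dx":0.4,"dy":0,"dz":0,"roll":0},{"dx":0.55,"dy":0,"dz":0,"roll":0},{"dx":0.7,"dy":0,"dz":0,"roll":0},{"dx":0.83,"dy":0,"dz":0,"roll":0},{"dx":0.83,"dy":0,"dz":0,"roll":0},{"dx":0.83,"dy":0,"dz":0,"roll":0}]'
python3 -c "
from h import *
print(yaws())"
```

```text
clock: 8.1
tool_pos: [0.5524, -0.1211, 0.1089]
tcp_rot: [-0.001, 3.141, -0.0]
contact_force: [0.4, 1.2, 0.5]
opening: 0.598
grasp_force: 0.0
clock: 8.72
tool_pos: [0.5531, -0.1217, 0.1093]
tcp_rot: [0.0, 3.139, -0.001]
contact_force: [-1.2, -0.2, 6.0]
opening: 0.296
grasp_force: 19.7
clock: 9.72
tool_pos: [0.4692, -0.1219, 0.1093]
tcp_rot: [0.001, 3.14, -0.002]
contact_force: [-2.1, -0.6, 11.6]
opening: 0.295
grasp_force: 20.7
(array([179.9705346 ,  89.97040153]), array([ 0.00159483, -0.00145642, -0.99999767]))
```

```bash
python3 -m inch '[{"dx":0,"dy":0,"dz":0,"roll":0},{"dx":0,"dy":0,"dz":0,"roll":0},{"dx":0,"dy":0,"dz":0,"roll":0},{"dx":0,"dy":0,"dz":-0.3,"roll":0},{"dx":0,"dy":0,"dz":-0.6,"roll":0},{"dx":0,"dy":0,"dz":-0.6,"roll":0}]' 0.6 20 >/dev/null
python3 -m inch '[{"dx":-0.4,"dy":0.4,"dz":0,"roll":0},{"dx":-0.8,"dy":0.86,"dz":0,"roll":0},{"dx":-0.8,"dy":0.86,"dz":0,"roll":0},{"dx":-0.8,"dy":0.86,"dz":0,"roll":0}]'
python3 - <<'E'
from h import *
im=arm.get_image("wrist")
print([np.round(proj(im,(.55,-.036,z))) for z in (.06,)],togo((.55,-.036),.107))
cv2.imwrite("pics/w6.png",im["pixels"])
E
```

```text
clock: 10.98
tool_pos: [0.5482, -0.0352, 0.1665]
tcp_rot: [0.001, -3.139, -0.0]
contact_force: [-0.0, -0.4, -0.0]
opening: 0.601
grasp_force: 0.0
[array([314., 235.])] [-0.022 -0.003  0.598]
```

View pics/w6.png

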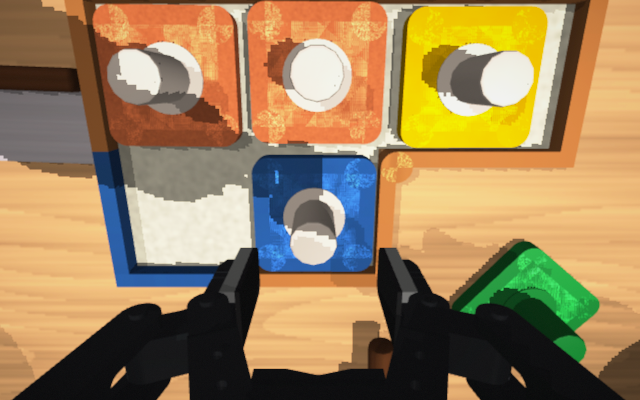

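The blue knob is at (313,240), between the fingers, and the far-right cell is free.

```bash
python3 -m inch '[{"dx":-0.03,"dy":0,"dz":0.3,"roll":0},{"dx":-0.03,"dy":0,"dz":0.58,"roll":0},{"dx":-0.03,"dy":0,"dz":0.58,"roll":0},{"dx":-0.03,"dy":0,"dz":0.58,"roll":0}]'
python3 -m inch '[{"dx":0,"dy":0,"dz":0,"roll":0},{"dx":0,"dy":0,"dz":0,"roll":0},{"dx":0,"dy":0,"dz":0,"roll":0},{"dx":0,"dy":0,"dz":0,"roll":0},{"dx":0,"dy":0,"dz":0,"roll":0}]' 0 20
python3 -m inch '[{"dx":-0.01,"dy":-0.1,"dz":0,"roll":0},{"dx":-0.01,"dy":-0.25,"dz":0,"roll":0},{"dx":-0.01,"dy":-0.4,"dz":0,"roll":0},{"dx":-0.01,"dy":-0.55,"dz":0,"roll":0},{"dx":-0.01,"dy":-0.7,"dz":0,"roll":0},{"dx":-0.01,"dy":-0.84,"dz":0,"roll":0},{"dx":-0.01,"dy":-0.84,"dz":0,"roll":0},{"dx":-0.01,"dy":-0.84,"dz":0,"roll":0}]'
```

```text
clock: 11.52
tool_pos: [0.552, -0.0361, 0.1106]
tcp_rot: [0.002, 3.141, -0.0]
contact_force: [-0.4, 0.0, 0.8]
opening: 0.598
grasp_force: 0.0
clock: 12.15
tool_pos: [0.5531, -0.0359, 0.1113]
tcp_rot: [0.0, 3.139, -0.002]
contact_force: [-1.6, -0.7, 5.9]
opening: 0.291
grasp_force: 19.9
clock: 13.15
tool_pos: [0.5545, -0.1206, 0.1113]
tcp_rot: [0.001, 3.139, -0.004]
contact_force: [-0.8, -3.7, 5.4]
opening: 0.301
grasp_force: 19.9
```

```bash
python3 -m inch '[{"dx":0,"dy":0,"dz":0,"roll":0},{"dx":0,"dy":0,"dz":0,"roll":0},{"dx":0,"dy":0,"dz":0,"roll":0},{"dx":0,"dy":0,"dz":-0.3,"roll":0},{"dx":0,"dy":0,"dz":-0.6,"roll":0},{"dx":0,"dy":0,"dz":-0.6,"roll":0}]' 0.6 20 >/dev/null
python3 -m inch '[{"dx":0.4,"dy":0.4,"dz":0,"roll":0},{"dx":0.85,"dy":0.83,"dz":0,"roll":0},{"dx":0.85,"dy":0.83,"dz":0,"roll":0},{"dx":0.85,"dy":0.83,"dz":0,"roll":0}]'
python3 - <<'E'
from h import *
im=arm.get_image("wrist")
print([np.round(proj(im,(.469,-.037,z))) for z in (.06,)],togo((.469,-.037),.107),yaws()[0])
cv2.imwrite("pics/w7.png",im["pixels"])
E
```

```text
clock: 14.4
tool_pos: [0.4682, -0.0363, 0.1694]
tcp_rot: [0.001, -3.142, 0.0]
contact_force: [1.1, -0.3, -0.4]
opening: 0.601
grasp_force: 0.0
[array([315., 231.])] [ 0.004 -0.002  0.629] [179.98908452  89.98905176]
```

View pics/w7.png

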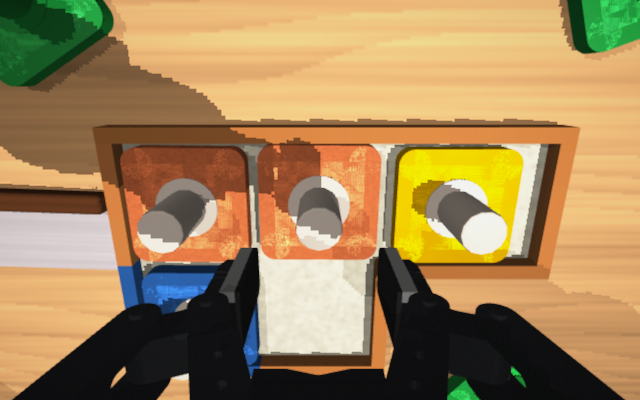

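The clay knob is at (320,228), about 2 mm left of the tool axis, and the far-left cell is clear. The grip will centre it.

```bash
python3 -m inch '[{"dx":0,"dy":0,"dz":0.3,"roll":0},{"dx":0,"dy":0,"dz":0.62,"roll":0},{"dx":0,"dy":0,"dz":0.62,"roll":0},{"dx":0,"dy":0,"dz":0.62,"roll":0}]'
python3 -m inch '[{"dx":0,"dy":0,"dz":0,"roll":0},{"dx":0,"dy":0,"dz":0,"roll":0},{"dx":0,"dy":0,"dz":0,"roll":0},{"dx":0,"dy":0,"dz":0,"roll":0},{"dx":0,"dy":0,"dz":0,"roll":0}]' 0 20
python3 -m inch '[{"dx":-0.1,"dy":-0.01,"dz":0,"roll":0},{"dx":-0.25,"dy":-0.01,"dz":0,"roll":0},{"dx":-0.4,"dy":-0.01,"dz":0,"roll":0},{"dx":-0.55,"dy":-0.01,"dz":0,"roll":0},{"dx":-0.7,"dy":-0.01,"dz":0,"roll":0},{"dx":-0.84,"dy":-0.01,"dz":0,"roll":0},{"dx":-0.84,"dy":-0.01,"dz":0,"roll":0},{"dx":-0.84,"dy":-0.01,"dz":0,"roll":0}]'
```

```text
clock: 14.95
tool_pos: [0.4695, -0.037, 0.1087]
tcp_rot: [0.001, 3.14, -0.0]
contact_force: [-0.1, -0.3, -0.4]
opening: 0.599
grasp_force: 0.0
clock: 15.58
tool_pos: [0.4695, -0.0367, 0.1092]
tcp_rot: [0.0, 3.138, -0.001]
contact_force: [-0.1, 0.3, 5.8]
opening: 0.293
grasp_force: 19.8
clock: 16.58
tool_pos: [0.5536, -0.0375, 0.1093]
tcp_rot: [-0.0, 3.138, -0.001]
contact_force: [0.3, 0.2, 5.5]
opening: 0.293
grasp_force: 20.6
```

```bash
python3 -m inch '[{"dx":0,"dy":0,"dz":0,"roll":0},{"dx":0,"dy":0,"dz":0,"roll":0},{"dx":0,"dy":0,"dz":0,"roll":0},{"dx":0,"dy":0,"dz":-0.3,"roll":0},{"dx":0,"dy":0,"dz":-0.6,"roll":0},{"dx":0,"dy":0,"dz":-0.6,"roll":0}]' 0.6 20 >/dev/null
python3 -m inch '[{"dx":0.4,"dy":0.4,"dz":0,"roll":0},{"dx":0.83,"dy":0.92,"dz":0,"roll":0},{"dx":0.83,"dy":0.92,"dz":0,"roll":0},{"dx":0.83,"dy":0.92,"dz":0,"roll":0}]'
python3 - <<'E'
from h import *
im=arm.get_image("wrist")
print([np.round(proj(im,(.47,.055,z))) for z in (.06,)],togo((.47,.055),.107),yaws()[0])
a=im["pixels"];im=arm.get_image("top")
b=cv2.resize(im["pixels"][170:260,280:430],None,fx=3,fy=3,interpolation=2)
c=np.zeros((600,640,3),np.uint8);c[:330]=a[:330];c[330:,:450]=b;cv2.imwrite("pics/w8.png",c)
E
```

```text
clock: 17.82
tool_pos: [0.4689, 0.0548, 0.1673]
tcp_rot: [0.001, -3.141, 0.0]
contact_force: [0.0, -0.9, -0.3]
opening: 0.601
grasp_force: 0.0
[array([316., 233.])] [-0.002  0.007  0.606] [179.99041963  89.99040948]
```

View pics/w8.png

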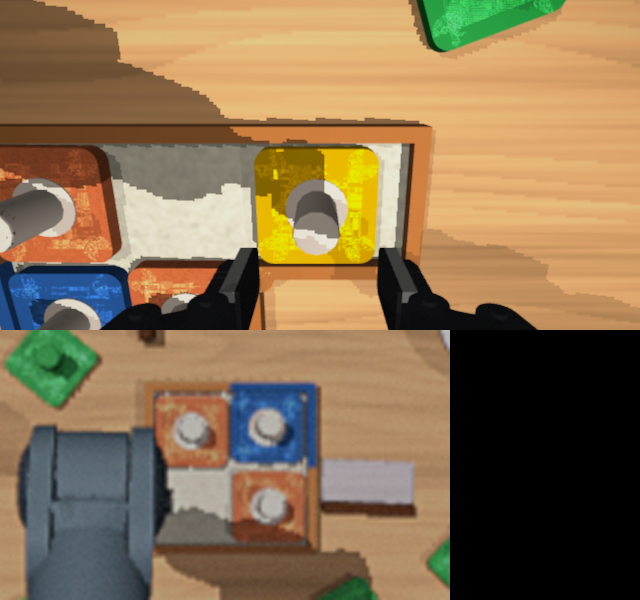

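Blue is in the far-right corner, the clays are in FL and NR, the mouth is empty, and the yellow knob (317,238) is between the fingers. Sliding yellow home.

```bash
python3 -m inch '[{"dx":0,"dy":0,"dz":0.3,"roll":0},{"dx":0,"dy":0,"dz":0.6,"roll":0},{"dx":0,"dy":0,"dz":0.6,"roll":0},{"dx":0,"dy":0,"dz":0.6,"roll":0}]'
python3 -m inch '[{"dx":0,"dy":0,"dz":0,"roll":0},{"dx":0,"dy":0,"dz":0,"roll":0},{"dx":0,"dy":0,"dz":0,"roll":0},{"dx":0,"dy":0,"dz":0,"roll":0},{"dx":0,"dy":0,"dz":0,"roll":0}]' 0 20
python3 -m inch '[{"dx":0,"dy":-0.1,"dz":0,"roll":0},{"dx":0,"dy":-0.25,"dz":0,"roll":0},{"dx":0,"dy":-0.4,"dz":0,"roll":0},{"dx":0,"dy":-0.55,"dz":0,"roll":0},{"dx":0,"dy":-0.7,"dz":0,"roll":0},{"dx":0,"dy":-0.82,"dz":0,"roll":0},{"dx":0,"dy":-0.92,"dz":0,"roll":0},{"dx":0,"dy":-0.92,"dz":0,"roll":0},{"dx":0,"dy":-0.92,"dz":0,"roll":0}]'
python3 -m inch '[{"dx":0,"dy":0,"dz":0,"roll":0},{"dx":0,"dy":0,"dz":0,"roll":0},{"dx":0,"dy":0,"dz":0,"roll":0},{"dx":0,"dy":0,"dz":-0.3,"roll":0},{"dx":0,"dy":0,"dz":-0.6,"roll":0},{"dx":0,"dy":0,"dz":-1,"roll":0},{"dx":0,"dy":0,"dz":-1,"roll":0},{"dx":0,"dy":0,"dz":-1,"roll":0}]' 0.6 20
python3 -m inch '[{"dx":0.2,"dy":0.3,"dz":-0.4,"roll":0},{"dx":0.5,"dy":0.9,"dz":-0.9,"roll":0},{"dx":0.5,"dy":0.9,"dz":-0.9,"roll":0},{"dx":0.5,"dy":0.9,"dz":-0.9,"roll":0}]'
python3 - <<'E'
from h import *
im=arm.get_image("wrist")
print([(n,np.round(proj(im,(x,y,.06)))) for n,x,y in(("NL",.469,-.037),("NR",.469,-.121),("FL",.553,-.037),("FR",.553,-.121))])
cv2.imwrite("pics/w9.png",im["pixels"])
E
```

```text
clock: 18.42
tool_pos: [0.4703, 0.0541, 0.1086]
tcp_rot: [0.002, 3.141, 0.0]
contact_force: [0.6, -0.5, 0.9]
opening: 0.602
grasp_force: 0.0
clock: 19.05
tool_pos: [0.4704, 0.0544, 0.1092]
tcp_rot: [0.0, 3.139, -0.001]
contact_force: [-0.4, -0.8, 6.1]
opening: 0.293
grasp_force: 19.8
clock: 20.18
tool_pos: [0.4705, -0.0379, 0.1092]
tcp_rot: [0.0, 3.139, -0.002]
contact_force: [0.4, -0.9, 5.5]
opening: 0.292
grasp_force: 19.8
clock: 21.18
tool_pos: [0.4689, -0.0373, 0.2074]
tcp_rot: [-0.0, -3.141, -0.0]
contact_force: [-0.3, -0.6, 0.0]
opening: 0.596
grasp_force: 0.0
clock: 21.68
tool_pos: [0.419, 0.0531, 0.2975]
tcp_rot: [-0.003, 3.142, -0.001]
contact_force: [0.5, -0.1, -0.8]
opening: 0.602
grasp_force: 0.0
[('NL', array([219., 227.])), ('NR', array([128., 226.])), ('FL', array([226., 306.])), ('FR', array([141., 305.]))]
```

View pics/w9.png

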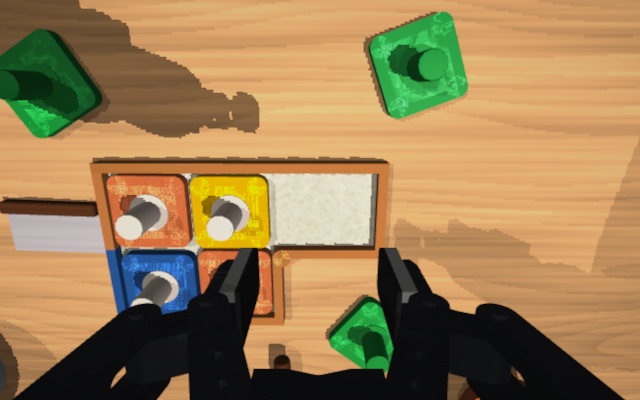

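The yellow knob at (220,227) and the near-right clay at (128,227) match the projected cell centres. Blue and the other clay are seated and the gripper is clear.

```bash
python3 -c "
from station import arm
print(arm.sign_off())"
```

```text
the job is handed in; nothing more can be done
None
```

I handed the job in at about 22 s on the robot's clock: blue is in the blue corner, the terracotta stamps are in the far-left and near-right cells, and yellow is home in the mouth cell. The last picture shows all four in place and the gripper clear. The sign-off gave no verdict.

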